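Bring the cobalt jar round to the arrow

ROBOT

A 7-joint arm with a two-finger parallel gripper is mounted at the origin on a cart in front of the work surface, level with it; the furniture and walls round the work are solid. World frame = base frame: x ahead of the robot, y to its left, z up, the work surface at z = 0. Lengths are in m, angles in rad, forces in N, time in s.
With the tool pointing down it reaches from about 0.425 to 0.925 m from the base axis. Payload 6.8 kg.
Tool frame: the origin (TCP) lies at the very end of the fingers, on their centre line; the grasp point (between the pads) lies bot.grip_point_offset behind it (bot.grip_point_offset is the distance from the TCP to the grasp point, in m); z points along the fingers, y is the line along which they close (so a half turn about z gives the same grasp; the last joint's range is limited). The gripper opens to 85 mm and grips with 20 to 120 N. Pads are 22 mm wide; open, the fingers measure 114 mm over their backs; the gripper's body (76 mm by 85 mm) begins 54 mm behind the grasp point. The pads swing forward as they close: fully open they stand 13 mm farther back than shut.
Start: joints at [-1.429, 0.477, 0.022, 1.555, -0.011, 1.109, -0.083], TCP at [0.167, 0.654, 0.231] pointing down, gripper open.
Joint ranges: [-2.96, 2.96], [-0.34, 2.1], [-1.41, 1.46], [0.24, 2.44], [-1.37, 4.51], [0.17, 1.92], [-2.96, 2.96]. Speed limits (rad/s): [2.39, 2.39, 3.14, 3.14, 3.14, 3.14, 3.14].

INTERFACE

Orientations are given as a unit quaternion [w, x, y, z].
In Python, from station import bot, imaging gives the robot as it stands. The module is installed in compiled form; this text tells all that it offers.
- The arm moves only by the tool carry_out, never from a script. Its argument "targets" is one flat list of numbers, 5 for each row, row after row: the closure in counts, from 0 (fully open) to 255 (shut), then the shift along the world's x, y, z in mm, then the turn about the world's z in degrees. A call has 1 to 20 rows; each row shifts and turns the commanded pose from where the row before left it; what a row does not reach is not made up. A row lasts 1/10 s, in which the tool goes at most 50 mm and 8.59 degrees, less where a joint would pass 70% of its speed; a pose out of reach is approached as far as the arm can. A call is refused whole if a number of a shift passes 50 or a number of a turn 8.59, either way. A call with a gripper value outside its range is refused whole. The fingers move at their own pace and stop on an object; "newtons" is the grip in N (left out, the last holds). Time passes only in rows, so rows that do not move let the fingers close. It gives the time, the measured TCP pose, the force, the opening and the grip force at its end, in the units of the state.
- bot.get_obs(): the state, without advancing time (a new reading comes with each control period).
- imaging.read_camera(name): name is "scene" or "top" or "wrist"; returns a dict with "frame" (400x640x3 uint8, red, green, blue), "fov_y" (degrees; the focal length in pixels is half the picture's height over the tangent of half this angle, whatever the lens; pixels are square), "cx", "cy" (the principal point, pixels), "k1" (the pictures are not rectified: a ray, as slopes to the right and down, at radius r is drawn at 1 + k1 r^2 times it, then the intrinsics apply), "pose" (4x4, takes a point from camera to world coordinates); the wrist camera has in their place "tool_from_camera" (4x4, takes a point from camera to tool coordinates, whose origin is the TCP and whose axes are the flange's). Camera axes: x right, y up, looking along -z (the intrinsics and any distortion apply to the point x, -y, -z); pixel columns grow to the right and rows downward; lengths in m; the calibration is good to about 2 mm. A picture is of the moment at which its call begins: read the wrist's pose just before it. There is no depth.
- bot.hand_in(): hands the job in; it is judged then, once.
The state is a dict: "t": time; "q": joint angles; "joint_vel": joint speeds; "joint_torque": joint torques, N m; "eef_pos": TCP position; "tool_rot": TCP orientation; "contact_force": force on the tool from outside, world axes, zero at the start; "torque": the same for the moment, N m; "gripper_width": opening from 0.0 (shut) to 1.0 (fully open); "grasp_force": force on a finger pad.
Only numpy, scipy, OpenCV 4.12 (cv2) and the standard library are available. Lean on these libraries where they do the work, as an engineer would, in place of code of your own. Each camera call takes 0.05 s, during which the arm holds its last target. There are 200 camera calls.

TASK

Turn the jar carousel by pushing its red upright tabs with the fingertips until the blue jar with the black lid stands squarely at the yellow arrow on the foot, then move clear. Only push: do not pinch a tab between the fingers, and do not touch or lift the jars and the stamp riding on the carousel. Leave everything else on the bench where it is.

Things in the scene. Friction and masses are not known exactly. Their poses are not given: they have to be found in the camera images.
- carousel_foot: round dark steel foot of the carousel, screwed to the bench, 160 mm across; origin on the turning axis at the bench top, z up. Its low bracket (top at 6 mm) runs out along its own -x to 150 mm from the axis and carries the yellow arrow (top at 11 mm), which points inward at the axis.
- arrow_place (a point): point fixed to the foot, on the deck's top surface 55 mm from the axis in the direction of the yellow arrow: where the middle of the jar at the arrow belongs
- carousel: pale wooden deck of the carousel, 184 mm across, top surface 32 mm above the bench; origin on the turning axis 21 mm above the bench, z up. It turns freely both ways without stops or detents (about 1.2 N on a tab turns it) and stays where it is left. Four steel collars (67 mm outside, 61 mm inside, 6 mm tall) lie 55 mm from the axis along its own +x, +y, -x, -y; each holds one jar or the stamp. Midway between them, at 45 degrees, four red upright tabs stand at the rim.
- tabs_ccw_half: the counterclockwise (seen from above) halves, each 7 mm thick, of the four red tabs; same origin and axes as the deck. Each whole tab is an upright plate 14 mm thick, reaching radially from 86 to 122 mm from the axis, its bottom 24 mm and its top 104 mm above the bench. Touched when a tab is pushed clockwise.
- tabs_cw_half: the clockwise halves of the same four red tabs, 7 mm thick each; same origin and axes. Touched when a tab is pushed counterclockwise. Force on both halves at once counts as pinching.
- tab0 (a point): middle of the top edge of red tab 0, 104 mm from the axis and 104 mm above the bench, at 45 degrees in the deck's own frame
- tab1 (a point): middle of the top edge of red tab 1, 104 mm from the axis and 104 mm above the bench, at 135 degrees in the deck's own frame
- tab2 (a point): middle of the top edge of red tab 2, 104 mm from the axis and 104 mm above the bench, at 225 degrees in the deck's own frame
- tab3 (a point): middle of the top edge of red tab 3, 104 mm from the axis and 104 mm above the bench, at 315 degrees in the deck's own frame
- jar_cobalt: the TARGET: deep blue glass jar with a black lid, 52 mm across, 66 mm tall; stands loose in one of the carousel's collars (which one varies); origin at the centre of its underside
- jar_clear: white jar with a black lid, 56 mm across, 58 mm tall; stands loose in one of the carousel's collars (which one varies); origin at the centre of its underside
- jar_iron: rust-red jar with an off-white lid, 58 mm across, 74 mm tall; stands loose in one of the carousel's collars (which one varies); origin at the centre of its underside
- stamp_a: turned brown wooden stamp, 29 mm across, 58 mm tall; stands loose in one of the carousel's collars (which one varies); origin at the centre of its underside
- saucers: stack of four biscuit-fired saucers, 93 mm across, 73 mm tall, far left corner of the bench; a bystander; origin at its underside
- tape_roll: roll of cream paper tape lying flat, 64 mm across, 19 mm tall, on the near side of the bench, right of the blue vice; a bystander; origin at its underside
- saucer: single biscuit-fired saucer, 92 mm across, 33 mm tall, right of the carousel; a bystander; origin at its underside
- brush_c: round brush with blue handle, lying flat, 199 mm long, 9 mm thick, right of the carousel; a bystander; origin at its underside
- water_cup: white enamel cup, 69 mm across, 79 mm tall, right of the carousel; a bystander; origin at its underside
- rubber_rib: flat green rubber rib, 98 x 68 x 8 mm, lying behind the carousel; a bystander; origin at its underside
There are look-alikes about, which are no part of the job. Leave any turquoise look-alike of the jar_cobalt alone.

How it is judged:
On the way:
1. a tab of the carousel is pushed with the fingers ((contact force between the fingers and tabs_ccw_half above 0.4 N or contact force between the fingers and tabs_cw_half above 0.4 N)), for 0.1 s.
At the end, for the whole second after the job is handed in: The blue jar's middle is within 10 mm (about 10 degrees of turn) of the place at the yellow arrow and at rest; the three jars and the stamp stand upright on the deck (horizontal distance between jar_cobalt and arrow_place below 0.01 m and linear speed of jar_cobalt below 0.01 m/s and angle between each of jar_cobalt, jar_clear, jar_iron, stamp_a's own z axis and vertical below 0.1 rad and height (world z) of jar_cobalt between 0.026 and 0.04 m and height (world z) of jar_clear between 0.026 and 0.04 m and height (world z) of jar_iron between 0.026 and 0.04 m and height (world z) of stamp_a between 0.026 and 0.04 m and horizontal distance between each of jar_cobalt, jar_clear, jar_iron, stamp_a and carousel below 0.07 m); the robot touches nothing.
It fails at once if a tab is pinched between the fingers (contact force between the fingers and tabs_ccw_half above 2 N and contact force between the fingers and tabs_cw_half above 2 N).
It fails at once if a jar or the stamp on the carousel is touched by the robot (contact force between any of the fingers, the arm and jar_cobalt above 1 N or contact force between any of the fingers, the arm and jar_clear above 1 N or contact force between any of the fingers, the arm and jar_iron above 1 N or contact force between any of the fingers, the arm and stamp_a above 1 N).
It fails at once if a jar or the stamp on the carousel is lifted or tipped (height (world z) of any of jar_cobalt, jar_clear, jar_iron, stamp_a above 0.045 m or angle between any of jar_cobalt, jar_clear, jar_iron, stamp_a's own z axis and vertical above 0.3 rad).
It fails at once if a bystander is moved by more than 15 mm (distance of any of saucers, tape_roll, saucer, brush_c, water_cup, rubber_rib from where it was at the start of the episode above 0.015 m).
It also fails if it takes over 51 s, if anything falls off the work surface, if the arm or the gripper's body presses on something with over 40 N, if the wrist force passes 120 N, or if a joint passes its speed limit or range.

## Working session

There is one attempt and no reset: what is moved stays moved. The work goes in short steps, Python scripts to look and compute and a tool call to move; the robot and the scene stay as the last step left them, time stands still between calls to the robot, and variables do not carry over. Pictures are saved under pics/ and viewed, at most 10 in all, crops included, and the job is handed in when it is done.

Besides the shell and the picture viewer there is one more tool, called after "Emit:" as name(argument=value, ...), one argument or row to a line, values as JSON. carry_out: Moves the arm, as the interface text tells. Its arguments: {"type":"object","properties":{"targets":{"type":"array","items":{"type":"number"}},"newtons":{"type":"number"}},"required":["targets"]}

```bash
mkdir -p pics; cat > h.py <<'E'
import numpy as np,cv2
from station import bot,imaging
def ray(c,u,v,pose=None):
    P=np.array(c["pose"]) if pose is None else pose
    h,w=c["frame"].shape[:2]; f=h/2/np.tan(np.radians(c["fov_y"])/2)
    x,y=(u-c["cx"])/f,(v-c["cy"])/f
    a,b=x,y
    for _ in range(30):
        s=1+c["k1"]*(a*a+b*b); a,b=x/s,y/s
    return P[:3,3],P[:3,:3]@np.array([a,-b,-1])
def at(c,u,v,z):
    o,d=ray(c,u,v); return (o+d*(z-o[2])/d[2])[:2]
def px(c,p):
    P=np.linalg.inv(np.array(c["pose"])); q=P[:3,:3]@np.array(p)+P[:3,3]
    h=c["frame"].shape[0]; f=h/2/np.tan(np.radians(c["fov_y"])/2)
    a,b=q[0]/-q[2],-q[1]/-q[2]; s=1+c["k1"]*(a*a+b*b)
    return np.array([c["cx"]+f*a*s,c["cy"]+f*b*s])
def save(n,im,s=1): cv2.imwrite("pics/"+n+".png",cv2.resize(im[:,:,::-1],None,fx=s,fy=s,interpolation=cv2.INTER_CUBIC))
E
python3 - <<'E'
from h import *
import pickle
for n in("scene","top"):
    c=imaging.read_camera(n);save(n,c["frame"],1.25);pickle.dump(c,open(n+".pkl","wb"))
    print(n,c["fov_y"],np.round(c["pose"],3).tolist())
o=bot.get_obs();print(o)
E
```

```text
scene 52.30797798278727 [[0.622, 0.36, -0.695, -0.216], [-0.783, 0.314, -0.537, -0.711], [0.025, 0.878, 0.477, 0.603], [0.0, 0.0, 0.0, 1.0]]
top 46.56723005117448 [[-0.006, 0.994, -0.111, 0.434], [-1.0, -0.007, -0.008, -0.133], [-0.008, 0.111, 0.994, 1.177], [0.0, 0.0, 0.0, 1.0]]
{'t': 0.1, 'q': array([-1.42905743,  0.4777462 ,  0.02235109,  1.55633019, -0.0115005 ,
        1.1093176 , -0.0830857 ]), 'joint_vel': array([ 1.13394211e-03, -2.06850056e-03, -6.97157128e-04, -3.91728313e-03,
       -2.61166035e-05, -1.14714408e-03, -1.52295947e-03]), 'joint_torque': array([ 3.86855259e-03, -5.97762001e+01,  1.61331564e+00, -2.81957191e+01,
        1.27644528e-02,  4.95184024e-03,  4.41809175e-05]), 'eef_pos': array([0.16677649, 0.65352498, 0.23041328]), 'tool_rot': array([-4.14543671e-05,  1.24581452e-01,  9.92209031e-01, -8.35485838e-04]), 'contact_force': array([ 0.87104569, -0.5766878 , -0.55471095]), 'torque': array([-0.00528215,  0.03477448,  0.00479893]), 'grasp_force': 0.0, 'gripper_width': 1.0014757258273603}
```

View pics/scene.png

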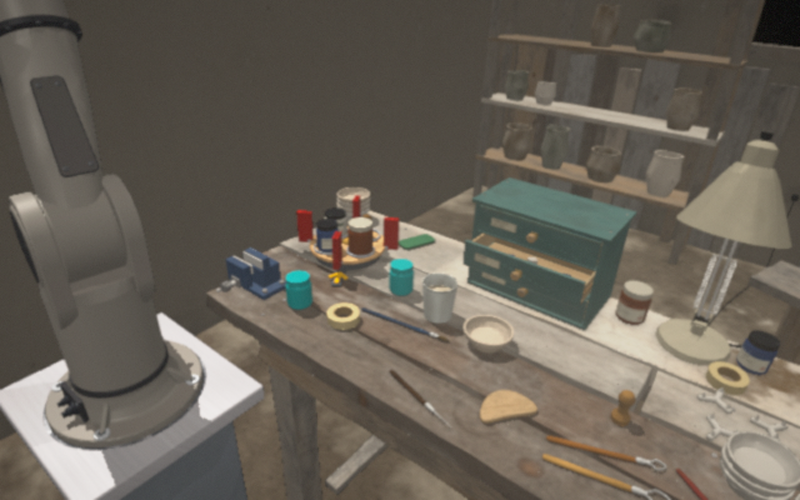

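View pics/top.png

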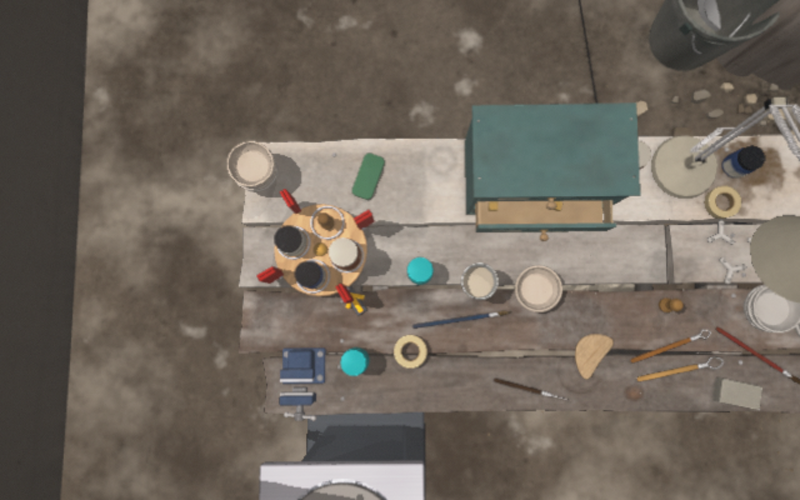

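Scene picture: a blue jar with a black lid at (327,236), a white jar behind it with a black lid at (335,217), a rust jar at (360,236), two turquoise look-alikes at (299,290) and (401,277), and another blue jar on the far right at (760,350). In the top view the black lids are at (291,240) and (310,273), and the yellow arrow is at (355,303). An enlarged crop should confirm which lid belongs to the blue jar.

```bash
python3 - <<'E'
from h import *
import pickle
t=pickle.load(open("top.pkl","rb"));s=pickle.load(open("scene.pkl","rb"))
a=t["frame"][140:265,190:320]; b=s["frame"][140:240,220:340]
A=cv2.resize(a,(0,0),fx=4,fy=4,interpolation=2);B=cv2.resize(b,(0,0),fx=3,fy=3,interpolation=2)
# compose: top crop 520x500 ; scene crop 360x300 -> scale to fit 800 wide
B=cv2.resize(b,(276,230),interpolation=2)
im=np.zeros((500,800,3),np.uint8);im[:,:520]=A;im[:230,522:798]=B
save("crop",im)
print("tcp px",px(t,[.167,.654,.231]))
# red/yellow blobs
h=cv2.cvtColor(t["frame"],cv2.COLOR_RGB2HSV)
for nm,m in(("red",((h[...,0]<6)|(h[...,0]>174))&(h[...,1]>170)&(h[...,2]>70)),("yel",(h[...,0]>20)&(h[...,0]<32)&(h[...,1]>180)&(h[...,2]>120))):
    m=m.astype(np.uint8);m[:140]=0;m[265:]=0;m[:,:190]=0;m[:,320:]=0
    n,l,st,ce=cv2.connectedComponentsWithStats(m)
    for i in range(1,n):
        if st[i,4]>8: print(nm,ce[i].round(1),st[i])
E
```

```text
tcp px [-84.0808876  398.84837889]
red [229.4 157.9] [225 152  10  13  62]
red [289.9 173.5] [284 169  13  10  58]
red [213.  218.9] [207 214  13  10  68]
red [274.2 234.1] [269 227  11  15  77]
yel [286.5 245.6] [284 242   6   8  25]
```

View pics/crop.png

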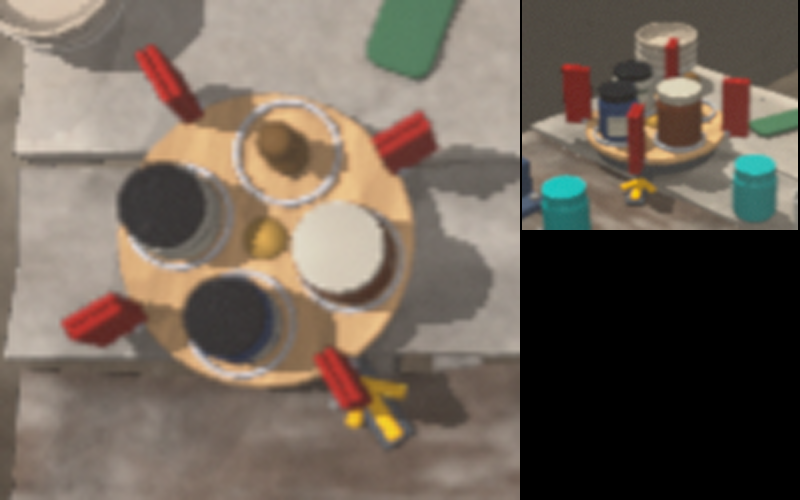

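```bash
python3 - <<'E'
from h import *
import pickle
t=pickle.load(open("top.pkl","rb"));s=pickle.load(open("scene.pkl","rb"))
g=lambda u,v,z:at(t,190+(u+.5)/4-.5,140+(v+.5)/4-.5,z)
ax=g(265.5,239,.032);print("axis",ax)
for n,u,v,z in(("stamp",287,152,.038),("blue",241,325,.038),("white",177,214,.038),("rust",347,255,.038),("arrowend",393,438,.009),("arrowmid",375,408,.011),("UL out",147,50,.104),("R out",428,122,.104),("LL out",68,328,.104),("B out",360,400,.104)):
    p=g(u,v,z);d=p-ax;print(n,p.round(4),"r",np.hypot(*d).round(4),"ang",np.degrees(np.arctan2(d[1],d[0])).round(1))
print([px(s,[*ax,.032])*1.25])
for n,y,x in(("vice",0,0),):pass
for n,u,v,z in(("vice1",285,350,.05),("vice2",325,380,.05),("turq",354,362,.06),("turq2",420,270,.06),("cup",480,282,.08),("saucers",252,165,.073)):
    print(n,at(t,u/1.25,v/1.25,z).round(3))
E
```

```text
axis [0.56963332 0.04181492]
stamp [0.6232 0.0281] r 0.0553 ang -14.4
blue [0.5158 0.0554] r 0.0555 ang 165.8
white [0.5849 0.0957] r 0.056 ang 74.2
rust [ 0.5586 -0.0095] r 0.0524 ang -102.1
arrowend [ 0.4465 -0.0357] r 0.1455 ang -147.8
arrowmid [ 0.4652 -0.0246] r 0.1238 ang -147.6
UL out [0.6735 0.1015] r 0.1198 ang 29.9
R out [ 0.6294 -0.0637] r 0.1213 ang -60.5
LL out [0.5101 0.1444] r 0.1186 ang 120.1
B out [ 0.4674 -0.0246] r 0.1219 ang -147.0
[array([347.5589844 , 240.89273467])]
vice1 [0.374 0.104]
vice2 [0.317 0.027]
turq [ 0.351 -0.029]
turq2 [ 0.525 -0.156]
cup [ 0.5   -0.268]
saucers [0.731 0.169]
```

The crop shows the blue jar's collar at (241,325), the white jar at (162,205), the stamp at (287,152) and the rust jar at (345,250). The two turquoise jars and the far blue jar are off the carousel, so the one at (241,325) is the target. It is at 166° and the arrow is at 212°, which means turning about +46° counterclockwise. I'll push the clockwise face of the tab at 120°, starting by moving above its clockwise side.

Emit:
carry_out(
  targets=[255,23.6,-31.6,0,-2.86,255,23.6,-31.6,0,-2.86,255,23.6,-31.6,0,-2.86,255,23.6,-31.6,0,-2.86,255,23.6,-31.6,0,-2.86,255,23.6,-31.6,0,-2.86,255,23.6,-31.6,0,-2.86,255,23.6,-31.6,0,-2.86,255,23.6,-31.6,0,-2.86,255,23.6,-31.6,0,-2.86,255,23.6,-31.6,0,-2.86,255,23.6,-31.6,0,-2.86,255,23.6,-31.6,0,-2.86,255,23.6,-31.6,0,-2.86,255,23.6,-31.6,0,-2.86,255,23.6,-31.6,0,-2.86],
)

```text
t: 1.7
eef_pos: [0.545, 0.1471, 0.2311]
tool_rot: [-0.0, 0.501, 0.865, -0.0]
contact_force: [0.2, 0.4, 0.4]
gripper_width: 0.001
grasp_force: 0.0
```

```bash
python3 - <<'E'
from h import *
from scipy.spatial.transform import Rotation as R
o=bot.get_obs();w=imaging.read_camera("wrist");q=o["tool_rot"];r=R.from_quat([*q[1:],q[0]]).as_matrix()
T=np.eye(4);T[:3,:3]=r;T[:3,3]=o["eef_pos"];w["pose"]=T@np.array(w["tool_from_camera"])
print(o["eef_pos"],r[:,1].round(3),o["gripper_width"],bot.grip_point_offset)
print("tab0 proj",[(px(w,[.5696+.104*np.cos(a),.0418+.104*np.sin(a),.104])*1.25).round() for a in np.radians([30.3,120.3])],(px(w,[.5696,.0418,.032])*1.25).round())
save("wrist1",w["frame"],1.25)
E
```

```text
[0.54496111 0.14708915 0.23111438] [ 0.868  0.497 -0.   ] 0.0007342616829900494 0.0187
tab0 proj [array([491., 352.]), array([360., 232.])] [373. 311.]
```

View pics/wrist1.png

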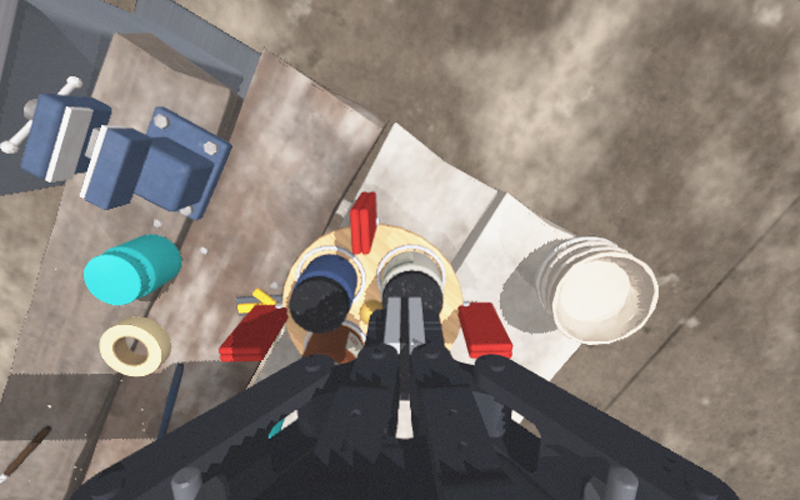

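The wrist view shows the tab at 120° with its top near (360,235), matching the projection, and the fingers hang clear on its clockwise side. I'll compute the arc next.

```bash
python3 - <<'E'
from h import *
c=np.array([.5696,.0418]);p=np.array([.545,.1471])
for a in np.arange(106,154.1,3):
    n=c+.11*np.array([np.cos(np.radians(a)),np.sin(np.radians(a))]);print(a,((n-p)*1000).round(1));p=n
E
```

```text
106.0 [-5.7  0.4]
109.0 [-5.5 -1.7]
112.0 [-5.4 -2. ]
115.0 [-5.3 -2.3]
118.0 [-5.2 -2.6]
121.0 [-5.  -2.8]
124.0 [-4.9 -3.1]
127.0 [-4.7 -3.3]
130.0 [-4.5 -3.6]
133.0 [-4.3 -3.8]
136.0 [-4.1 -4. ]
139.0 [-3.9 -4.2]
142.0 [-3.7 -4.4]
145.0 [-3.4 -4.6]
148.0 [-3.2 -4.8]
151.0 [-2.9 -5. ]
154.0 [-2.7 -5.1]
```

Emit:
carry_out(
  targets=[255,0,0,-35,0,255,0,0,-35,0,255,0,0,-35,0,255,0,0,-35,0,255,0,0,-20,0,255,0,0,0,0],
)

```text
t: 2.35
eef_pos: [0.5418, 0.1479, 0.0683]
tool_rot: [-0.002, 0.5, 0.866, -0.003]
contact_force: [-1.0, 0.2, 1.3]
gripper_width: -0.0
grasp_force: 0.0
```

Emit:
carry_out(
  targets=[255,-5.5,0,0,0,255,-5.5,-1.7,0,0,255,-5.4,-2,0,3,255,-5.3,-2.3,0,3,255,-5.2,-2.6,0,3,255,-5,-2.8,0,3,255,-4.9,-3.1,0,3,255,-4.7,-3.3,0,3,255,-4.5,-3.6,0,3,255,-4.3,-3.8,0,3,255,-4.1,-4,0,3,255,-3.9,-4.2,0,3,255,-3.7,-4.4,0,3,255,-1.8,-2.3,0,1.5,255,-1.6,-2.3,0,1.5,255,-1,-1.4,0,0,255,0,0,0,0,255,0,0,0,0],
)

```text
t: 4.15
eef_pos: [0.4781, 0.1046, 0.0713]
tool_rot: [0.0, 0.209, 0.978, -0.0]
contact_force: [0.4, 0.3, -0.3]
gripper_width: -0.002
grasp_force: 0.1
```

```bash
python3 - <<'E'
from h import *
t=imaging.read_camera("top");s=imaging.read_camera("scene")
A=cv2.resize(t["frame"][140:265,190:320],(0,0),fx=4,fy=4,interpolation=2)
im=np.zeros((500,800,3),np.uint8);im[:,:520]=A;im[:230,522:798]=cv2.resize(s["frame"][140:240,220:340],(276,230),interpolation=2)
save("crop2",im);print(bot.get_obs()["eef_pos"])
E
```

```text
[0.47801051 0.10459199 0.07118508]
```

View pics/crop2.png

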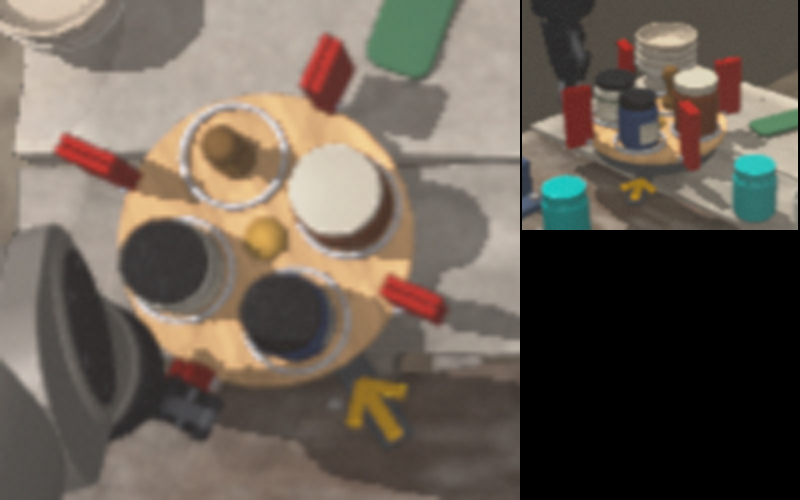

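The deck has turned most of the way: the blue jar's collar is at (296,319), the stamp's at (234,155), and the arrow runs from its tip (353,383) to its tail (395,436).

```bash
python3 - <<'E'
from h import *
import pickle
t=pickle.load(open("top.pkl","rb"))
g=lambda u,v,z:at(t,190+(u+.5)/4-.5,140+(v+.5)/4-.5,z)
ax=np.array([.5696,.0418])
P={}
for n,u,v,z in(("stamp",234,155,.038),("blue",296,319,.038),("white",181,270,.038),("tip",353,383,.011),("tail",395,436,.011)):
    p=P[n]=g(u,v,z);d=p-ax;print(n,p.round(4),"r",np.hypot(*d).round(4),"ang",np.degrees(np.arctan2(d[1],d[0])).round(1))
for a,b in(("stamp","blue"),("tip","tail")):
    d=P[b]-P[a];print(a,b,np.degrees(np.arctan2(d[1],d[0])))
a=np.degrees(np.arctan2(.0628,-.0916));p=np.array([.478,.1046])
for k in range(5):
    a+=2.5;n=ax+.11*np.array([np.cos(np.radians(a)),np.sin(np.radians(a))]);print(a,((n-p)*1000).round(1));p=n
E
```

```text
stamp [0.6215 0.0609] r 0.0554 ang 20.2
blue [0.5193 0.0217] r 0.0542 ang -158.2
white [0.5501 0.0927] r 0.0546 ang 111.0
tip [ 0.4809 -0.0107] r 0.1031 ang -149.4
tail [ 0.4477 -0.0371] r 0.1452 ang -147.1
stamp blue -158.9913700579424
tip tail -141.50891932973423
148.06587327113152 [-1.8 -4.6]
150.56587327113152 [-2.4 -4.1]
153.06587327113152 [-2.3 -4.2]
155.56587327113152 [-2.1 -4.3]
158.06587327113152 [-1.9 -4.4]
```

Emit:
carry_out(
  targets=[255,-1.8,-4.3,0,2.5,255,-2.4,-4.1,0,2.5,255,-2.3,-4.2,0,2.5,255,-1.2,-2.5,0,1.5,255,-0.8,-2,0,1,255,-0.5,-1,0,0,255,0,0,0,0,255,0,0,0,0],
)

```text
t: 5.05
eef_pos: [0.4692, 0.0864, 0.0713]
tool_rot: [0.0, 0.123, 0.992, -0.0]
contact_force: [0.1, 0.0, 0.1]
gripper_width: 0.003
grasp_force: 0.0
```

```bash
python3 - <<'E'
from h import *
t=imaging.read_camera("top");s=imaging.read_camera("scene")
A=cv2.resize(t["frame"][140:265,190:320],(0,0),fx=4,fy=4,interpolation=2)
im=np.zeros((500,800,3),np.uint8);im[:,:520]=A;im[:230,522:798]=cv2.resize(s["frame"][140:240,220:340],(276,230),interpolation=2)
save("crop3",im);print(bot.get_obs()["eef_pos"])
E
```

```text
[0.46919904 0.08651043 0.0713295 ]
```

View pics/crop3.png

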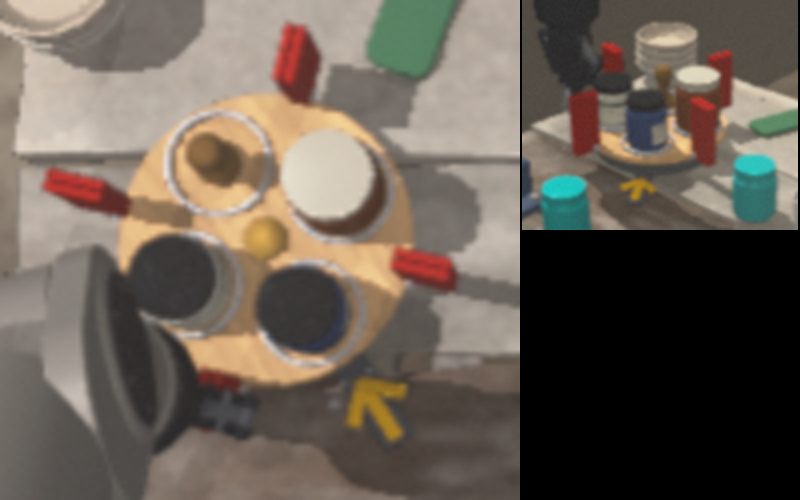

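The collars are now at (218,162) for the stamp and (311,312) for the blue jar, whose lid is centred at (300,306).

```bash
python3 - <<'E'
from h import *
import pickle
t=pickle.load(open("top.pkl","rb"))
g=lambda u,v,z:at(t,190+(u+.5)/4-.5,140+(v+.5)/4-.5,z)
ax=np.array([.5696,.0418]);a=np.radians(-147.9);pl=ax+.055*np.array([np.cos(a),np.sin(a)])
P={}
for n,u,v,z in(("stamp",218,162.5,.038),("blue",311,312,.038),("lid",300,306,.098)):
    p=P[n]=g(u,v,z);d=p-ax;print(n,p.round(4),"r",np.hypot(*d).round(4),"ang",np.degrees(np.arctan2(d[1],d[0])).round(1))
d=P["blue"]-P["stamp"];print(np.degrees(np.arctan2(d[1],d[0])))
print("place",pl,"off mm",(P["lid"]-pl)*1000)
E
```

```text
stamp [0.6169 0.0708] r 0.0555 ang 31.5
blue [0.5235 0.0125] r 0.0546 ang -147.5
lid [0.5224 0.0113] r 0.0562 ang -147.1
-148.01093300733905
place [0.52300829 0.01257308] off mm [-0.60415795 -1.31628038]
```

The jar is within 2 mm of the arrow place. I'll back off clockwise and slightly outward, then lift and move away.

Emit:
carry_out(
  targets=[255,0,6,0,0,255,0,6,0,0,255,0,0,40,0,255,0,0,40,0,255,0,0,40,0,255,0,0,30,0,255,-10,40,0,0,255,-10,40,0,0,255,-10,40,0,0,255,-10,40,0,0,255,0,0,0,0,255,0,0,0,0,255,0,0,0,0],
)

```text
t: 6.45
eef_pos: [0.4293, 0.2576, 0.2212]
tool_rot: [-0.0, 0.123, 0.992, -0.0]
contact_force: [-0.2, -0.4, 0.8]
gripper_width: -0.0
grasp_force: 0.0
```

```bash
python3 - <<'E'
from h import *
t=imaging.read_camera("top");s=imaging.read_camera("scene")
A=cv2.resize(t["frame"][140:265,190:320],(0,0),fx=4,fy=4,interpolation=2)
im=np.zeros((500,800,3),np.uint8);im[:,:520]=A;im[:230,522:798]=cv2.resize(s["frame"][140:240,220:340],(276,230),interpolation=2)
save("crop4",im)
E
```

```text
(no output)
```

View pics/crop4.png

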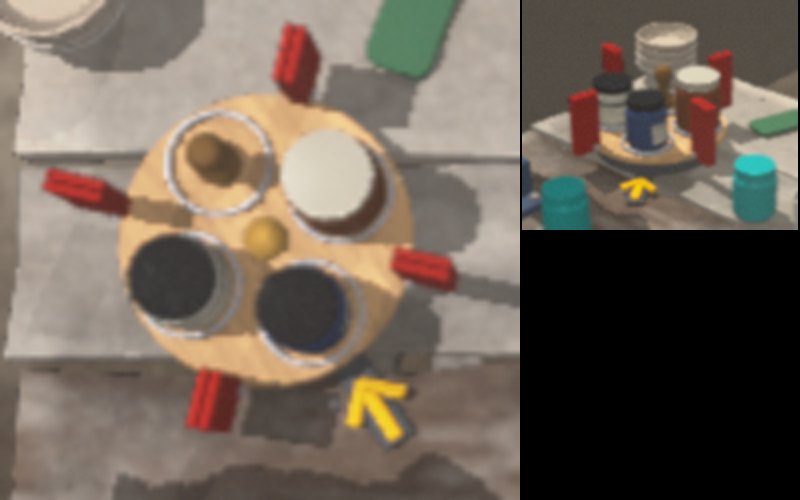

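The arm is clear and the deck hasn't moved: the blue jar's lid is still at (300,306), in line with the arrow. Handing in.

```bash
python3 -c "
from station import bot;print(bot.hand_in())"
```

```text
the job is handed in; nothing more can be done
None
```

I pushed the carousel about 46° counterclockwise by one tab, leaving the blue jar within about 2 mm of the arrow place by camera measurement, with the arm clear, and handed the job in at about 6.5 s; no verdict came back.

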